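# Load a box section into the drilling jig, home against the hidden stop

## Task

Load the red-primed box section into the drilling jig: lay it lengthwise in the jig's channel and slide it under the yellow cover until its end has pushed the sprung stop plunger hidden in there fully in and you feel it come up solid. Do not ram it, or the stop will slip from its setting; leave the tube lying home in the channel.

Things in the scene. Friction and masses are not known exactly. Their poses are not given: they have to be found in the camera images.
- red_tube: Red box-section steel tube, 220 long (its x) x 30 wide (y) x 50 high (z), about 0.55 kg, standing on a 30 wide side on the bench. Origin: centre of its underside. A blue and a bare steel tube of the same size lie beside it, roughly parallel, centres about 120 apart, in any order: not wanted.
- jig: Fixed jig. Origin on the bench, on the channel's centre line, below the mouth of the yellow cover (x = 0); x runs along the channel into the cover, z up. Channel: from x = -270, on under the cover; floor 10 above the bench, 46 wide; side walls 14 thick, tops 20 above the bench: keep fingertips above them. Cover: x 0 to 160, 82 wide, top 85 above the bench, opening 74 wide, up to 74 above the bench.
- stop_plunger (a joint): Sprung plunger of the stop, out of sight under the cover on the channel's line: 0 = untouched, 14 mm = fully in and solid. Its place varies: the tube comes up solid with its leading end between jig x = 30 and 82; before that it slides freely. The spring is weak (about 1 N), less than the lying tube's friction, so the tube stays where it is left.
- stop_slip (a joint): How far the clamped stop has been shoved along the jig's x from its setting: 0 = as set. It starts to slip at a push of about 38 N; a steady push of 7 to 25 N is ample to feel the solid stop and leaves it alone.
Not all that is in view belongs to the job. There is more than one size of the red_tube; the job needs the middle-sized.

How it is judged:
By the outcome, as a careful person would: the job done as asked, in the order asked, and still so for the second after the job is handed in, with the robot touching nothing.
It also fails if it takes over 45 s, if anything falls off the work surface, if the arm or the gripper's body presses on something with over 40 N, if the wrist force passes 120 N, or if a joint passes its speed limit or range.

## Robot

A 7-joint arm with a two-finger parallel gripper is mounted at the origin on the work surface. World frame = base frame: x ahead of the robot, y to its left, z up, the work surface at z = 0. Lengths are in m, angles in rad, forces in N, time in s.
With the tool pointing down it reaches from about 0.4 to 0.85 m from the base axis. Payload 4.5 kg.
Tool frame: the origin (TCP) lies midway between the tips of the shut fingers; the grasp point (between the pads) lies 19 mm behind it; z points along the fingers, y is the direction in which the jaws open and shut (so a half turn about z gives the same grasp; the last joint's range is limited). The gripper opens to 88 mm and grips with 3 to 60 N. Pads are 18 mm wide; open, the fingers measure 123 mm over their backs; the gripper's body (75 mm by 187 mm) begins 45 mm behind the grasp point.
Start: joints at [-1.11, 0.689, -0.195, 1.565, 0.157, 0.902, -0.215], TCP at [0.259, 0.569, 0.239] pointing down, gripper open.
Joint ranges: [-3.01, 3.01], [-0.46, 2.08], [-1.47, 1.51], [0.13, 2.56], [-1, 4.14], [0.04, 2.09], [-2.66, 2.66]. Speed limits (rad/s): [2.57, 2.57, 3.14, 3.14, 3.14, 3.14, 3.14].

## Interface

Orientations are given as a unit quaternion [x, y, z, w].
In Python, from plant import r gives the robot as it stands.
- The arm moves only by the tool play_rows, never from a script. Its argument "targets" is a list of rows, each an object of numbers: "jaw": the closure, from 0 (fully open) to 1 (shut); "dx", "dy", "dz": the shift along the tool's x, y, z in m; "yaw": the turn about the tool's z in rad. A call has exactly 5 rows; each row shifts and turns the pose as measured when the row begins, along the tool's axes as they then stand; what a row does not reach is not made up. A row lasts 1/10 s, in which the tool goes at most 50 mm and 8.59 degrees, less where a joint would pass 70% of its speed; a pose out of reach is approached as far as the arm can. A call with a gripper value outside its range is refused whole. The fingers move at their own pace and stop on an object; "squeeze" is the grip in N (left out, the last holds). Time passes only in rows, so rows that do not move let the fingers close, or fill a call up. It gives the time, the measured TCP pose, the force and the opening at its end, in the units of the state.
- r.get_state(): the state, without advancing time (a new reading comes with each control period).
- r.snapshot(name): name is "scene" or "top" or "wrist"; returns a dict with "frame" (384x512x3 uint8, red, green, blue), "z_map" (384x512 float32, m along the optical axis (not along the pixel's ray), 0 where there is no reading), "mtx" (3x3 intrinsics, pixels), "position" and "orientation" of the camera in the world; the wrist camera has in their place "T_tool_cam" (4x4, takes a point from camera to tool coordinates, whose origin is the TCP and whose axes are the flange's). Camera axes: x right, y up, looking along -z (the intrinsics and any distortion apply to the point x, -y, -z); pixel columns grow to the right and rows downward; lengths in m; the calibration is good to about 2 mm. A picture is of the moment at which its call begins: read the wrist's pose just before it.
- r.finish_job(): hands the job in, once; it reports no verdict.
The state is a dict: "clock": time; "q": joint angles; "qd": joint speeds; "joint_torque": joint torques, N m; "tool_pos": TCP position; "eef_rot": TCP orientation; "contact_force": force on the tool from outside, world axes, zero at the start; "moment": the same for the moment, N m; "opening": opening from 0.0 (shut) to 1.0 (fully open).
Only numpy, scipy, OpenCV 4.12 (cv2) and the standard library are available. Lean on these libraries where they do the work, as an engineer would, in place of code of your own. Each camera call takes 0.05 s, during which the arm holds its last target.

## Working session

There is one attempt and no reset: what is moved stays moved. The work goes in short steps, Python scripts to look and compute and a tool call to move; the robot and the scene stay as the last step left them, time stands still between calls to the robot, and variables do not carry over. Pictures are saved under pics/ and viewed, and the job is handed in when it is done.

Besides the shell and the picture viewer there is one more tool, called after "Call:" as name(argument=value, ...), one argument or row to a line, values as JSON. play_rows: Moves the arm, as the interface text tells. Its arguments: {"type":"object","properties":{"targets":{"type":"array"},"squeeze":{"type":"number"}},"required":["targets"]}

```bash
ls; mkdir -p pics; cat > h.py <<'E'
import numpy as np, cv2
from scipy.spatial.transform import Rotation as R
from plant import r
def cam(name):
    s=r.get_state(); d=r.snapshot(name)
    if 'T_tool_cam' in d:
        T=np.eye(4);T[:3,:3]=R.from_quat(s['eef_rot']).as_matrix();T[:3,3]=s['tool_pos'];T=T@np.array(d['T_tool_cam'])
    else:
        T=np.eye(4);o=np.array(d['orientation']);T[:3,:3]=o if o.shape==(3,3) else R.from_quat(o).as_matrix();T[:3,3]=d['position']
    d['T']=T; return d
def save(d,f,crop=None,k=1):
    im=d['frame'][...,::-1]
    if crop: u0,v0,u1,v1=crop; im=im[v0:v1,u0:u1]
    cv2.imwrite('pics/'+f,cv2.resize(im,None,fx=k,fy=k,interpolation=cv2.INTER_CUBIC))
def cloud(d):
    z=d['z_map'];v,u=np.mgrid[:z.shape[0],:z.shape[1]];K=np.array(d['mtx'])
    P=np.stack([(u-K[0,2])/K[0,0]*z,-(v-K[1,2])/K[1,1]*z,-z],-1)
    return P@d['T'][:3,:3].T+d['T'][:3,3]
E
python3 - <<'E'
from h import *
s=r.get_state();print({k:np.round(v,3) for k,v in s.items()})
for n in ['scene','top','wrist']:
    d=cam(n);print(n,[k for k in d],np.round(d['T'],3).tolist(),np.array(d['mtx']).round(1).tolist(), (d['z_map']>0).mean());save(d,n+'0.png',k=1.5)
    np.savez(n+'0.npz',**{k:d[k] for k in('frame','z_map','mtx','T')})
E
```

```text
pics
{'clock': np.float64(0.0), 'q': array([-1.11 ,  0.69 , -0.195,  1.566,  0.157,  0.902, -0.215]), 'qd': array([ 0.   , -0.   , -0.   ,  0.001,  0.001, -0.   ,  0.001]), 'joint_torque': array([-0.0000e+00, -5.2756e+01, -1.2670e+00, -1.5343e+01, -5.3000e-02,
        7.0000e-03,  0.0000e+00]), 'tool_pos': array([0.259, 0.568, 0.238]), 'eef_rot': array([ 0.212,  0.977, -0.001, -0.   ]), 'contact_force': array([ 0.085,  0.034, -0.687]), 'moment': array([ 0.024, -0.012, -0.009]), 'opening': np.float64(0.999)}
scene ['frame', 'z_map', 'mtx', 'position', 'orientation', 'T'] [[-0.071, -0.806, 0.588, 1.163], [0.997, -0.054, 0.047, 0.095], [-0.006, 0.59, 0.808, 1.0], [0.0, 0.0, 0.0, 1.0]] [[379.9, 0.0, 256.7], [0.0, 379.9, 184.9], [0.0, 0.0, 1.0]] 0.9962005615234375
top ['frame', 'z_map', 'mtx', 'position', 'orientation', 'T'] [[0.005, 0.979, -0.202, 0.249], [-1.0, 0.004, -0.002, 0.013], [-0.001, 0.202, 0.979, 1.1], [0.0, 0.0, 0.0, 1.0]] [[378.8, 0.0, 257.2], [0.0, 378.8, 193.9], [0.0, 0.0, 1.0]] 0.9961191813151041
wrist ['frame', 'z_map', 'mtx', 'T_tool_cam', 'T'] [[0.414, -0.88, -0.234, 0.198], [0.91, 0.4, 0.107, 0.596], [-0.001, -0.257, 0.966, 0.384], [0.0, 0.0, 0.0, 1.0]] [[271.2, 0.0, 252.4], [0.0, 271.2, 188.5], [0.0, 0.0, 1.0]] 0.9319254557291666
```

View pics/scene0.png

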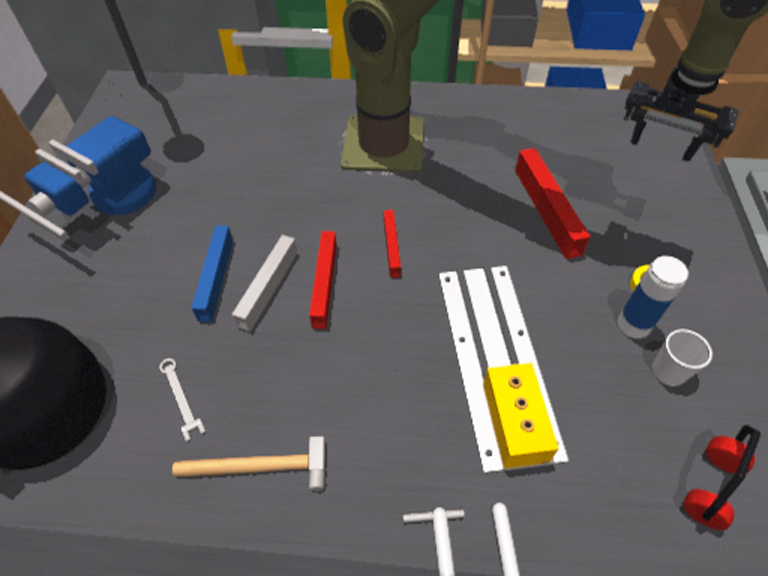

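View pics/top0.png

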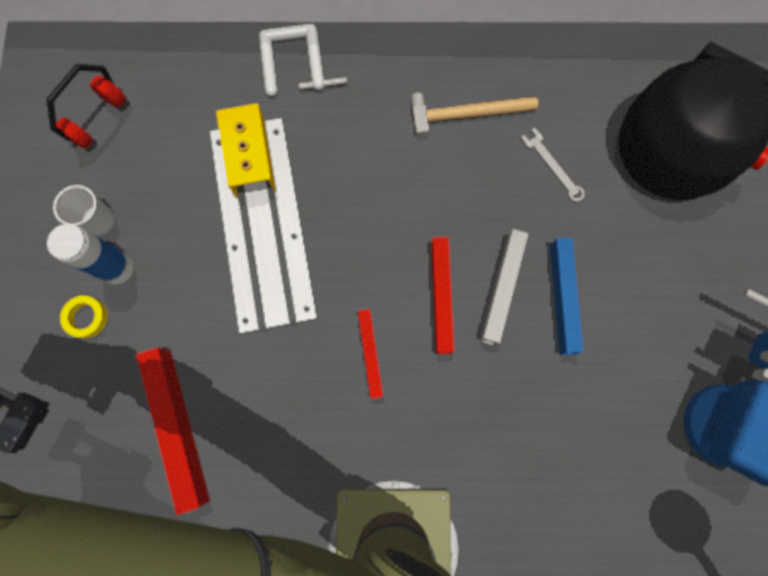

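View pics/wrist0.png

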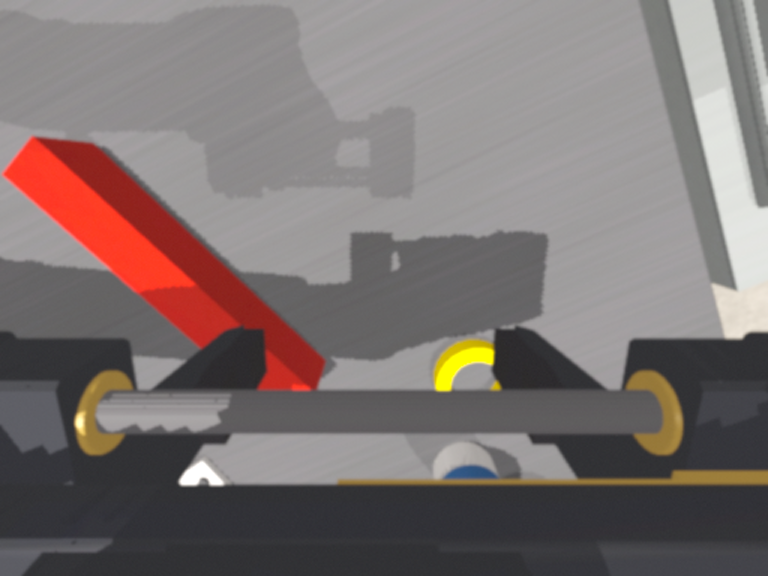

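Three red tubes are in the enlarged top view: large (172,430), medium (443,295) and small (370,353). The medium one fits, as it lies beside the steel (505,287) and blue (567,295) tubes of the same size. The jig runs from (275,325) to the yellow cover at (245,145). Next I measure them and confirm with a crop.

```bash
cat > m.py <<'E'
from h import *
def tubes(d,lab):
    P=cloud(d);hsv=cv2.cvtColor(d['frame'],cv2.COLOR_RGB2HSV)
    ok=d['z_map']>0
    red=((hsv[...,0]<8)|(hsv[...,0]>172))&(hsv[...,1]>150)&(hsv[...,2]>60)&ok
    yel=(abs(hsv[...,0].astype(int)-27)<6)&(hsv[...,1]>150)&ok
    for nm,m in(('red',red),('yel',yel)):
        n,L,st,c=cv2.connectedComponentsWithStats(m.astype(np.uint8))
        for i in range(1,n):
            if st[i,4]<150: continue
            q=P[L==i]; zt=np.percentile(q[:,2],90); t=q[abs(q[:,2]-zt)<.008]
            rc=cv2.minAreaRect((t[:,:2]*1000).astype(np.float32))
            print(lab,nm,c[i].round(),st[i,4],'ztop',round(np.median(t[:,2]),4),'rect',np.round(rc[0],1),np.round(rc[1],1),round(rc[2],1),'med',np.median(t[:,:2],0).round(4))
            bx=cv2.boxPoints(rc);print('   ',bx.round(0).tolist())
if __name__=='__main__':
    for n in('scene','top'):
        d=dict(np.load(n+'0.npz'));tubes(d,n)
        P=cloud(d);hsv=cv2.cvtColor(d['frame'],cv2.COLOR_RGB2HSV)
        m=(hsv[...,1]<40)&(hsv[...,2]>190)&(P[...,1]>.0 if n=='x' else True)
        nn,L,st,c=cv2.connectedComponentsWithStats(m.astype(np.uint8))
        for i in range(1,nn):
            if st[i,4]>200:
                q=P[L==i];rc=cv2.minAreaRect((q[:,:2]*1000).astype(np.float32))
                print('white',c[i].round(),st[i,4],np.percentile(q[:,2],[5,50,95]).round(4),np.round(rc[0]),np.round(rc[1]),round(rc[2],1))
    save(d,'crop_red.png',(200,130,420,290),3)
E
python3 m.py
```

```text
scene red [368. 136.] 1515 ztop 0.0661 rect [212.8 402.5] [295.   44.3] 19.7 med [0.2263 0.4054]
    [[66.0, 374.0], [81.0, 332.0], [359.0, 431.0], [344.0, 473.0]]
scene red [261. 162.] 328 ztop 0.0371 rect [351.1  44.3] [165.6  22.5] 8.7 med [0.356  0.0448]
    [[268.0, 43.0], [271.0, 21.0], [435.0, 46.0], [431.0, 68.0]]
scene red [215. 187.] 751 ztop 0.0496 rect [463.4 -92.4] [220.4  30.7] 1.4 med [ 0.473  -0.0921]
    [[353.0, -80.0], [354.0, -110.0], [574.0, -105.0], [573.0, -74.0]]
scene red [484. 302.] 468 ztop 0.0683 rect [789.6 642.9] [30.4 33. ] 62.7 med [0.7924 0.6426]
    [[768.0, 637.0], [797.0, 622.0], [811.0, 649.0], [782.0, 664.0]]
scene red [472. 339.] 529 ztop 0.0666 rect [887.4 588.7] [50.6 28.4] 58.8 med [0.8879 0.5871]
    [[862.0, 574.0], [886.0, 560.0], [913.0, 603.0], [888.0, 618.0]]
scene yel [225.  25.] 543 ztop -0.028 rect [-734.1 -218.7] [67.1 17.5] 89.9 med [-0.7346 -0.2201]
    [[-743.0, -252.0], [-725.0, -252.0], [-725.0, -185.0], [-743.0, -185.0]]
scene yel [155.  36.] 238 ztop -0.1476 rect [-725.3 -629. ] [33.3 19.8] 85.0 med [-0.7238 -0.6262]
    [[-7
[... 1781 characters left out ...]
5 med [0.7483 0.2911]
    [[663.0, 317.0], [679.0, 236.0], [839.0, 268.0], [823.0, 350.0]]
top yel [ 55. 211.] 538 ztop 0.0238 rect [421.4 597.8] [79.8 76.8] 90.0 med [0.4203 0.5988]
    [[383.0, 558.0], [460.0, 558.0], [460.0, 638.0], [383.0, 638.0]]
white [193.  36.] 507 [0.0189 0.0229 0.0268] [650. 121.] [831. 128.] 17.0
white [193. 149.] 1588 [0.0066 0.0099 0.0135] [529. 174.] [639. 103.] 20.8
white [157. 164.] 1283 [0.0062 0.0097 0.0133] [489. 261.] [670. 165.] 32.1
white [178. 173.] 1319 [0.0064 0.0097 0.0129] [440. 194.] [511. 124.] 30.0
white [ 43. 160.] 430 [0.1862 0.1893 0.1919] [422. 341.] [742.  65.] 64.0
white [337. 191.] 646 [0.0469 0.0502 0.0534] [ 391. -149.] [ 91. 421.] 53.5
```

View pics/crop_red.png

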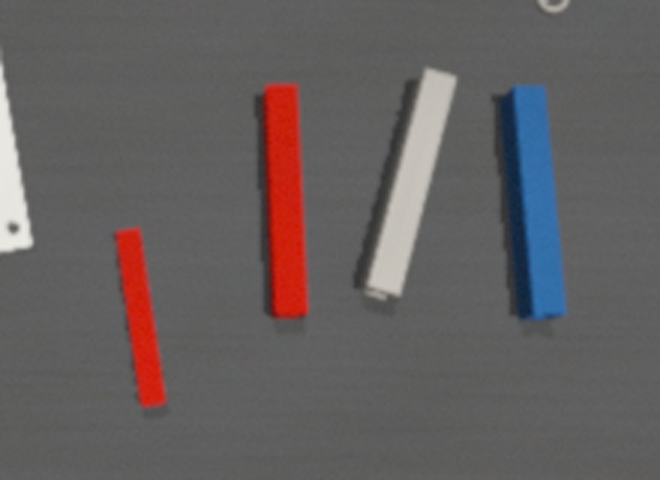

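The crop confirms it: medium red tube at (443,295), 220×30, top at 0.050. The cover's top reads 0.080 against 0.085 in the text, so I check that and refine the jig's axis.

```bash
python3 - <<'E'
from h import *
a=np.radians(11.45);u=np.array([np.cos(a),np.sin(a)]);n=np.array([-u[1],u[0]]);o=np.array([.672,.277])
for nm in('scene','top'):
    d=dict(np.load(nm+'0.npz'));P=cloud(d);q=P.reshape(-1,3)[(d['z_map']>0).ravel()];J=np.c_[(q[:,:2]-o)@u,(q[:,:2]-o)@n,q[:,2]]
    c=J[(abs(J[:,0]-.08)<.06)&(abs(J[:,1])<.03)];print(nm,'covertop z',np.percentile(c[:,2],[10,50,90]).round(4))
    c=J[(abs(J[:,0]-.08)<.12)&(abs(J[:,1])<.06)&(J[:,2]>.07)];print(' cover x',np.percentile(c[:,0],[0.5,99.5]).round(4),'y',np.percentile(c[:,1],[1,99]).round(4))
    for x0 in np.arange(-.26,0,.05):
        s=J[(abs(J[:,0]-x0)<.02)&(abs(J[:,1])<.07)]
        row=[]
        for y in np.arange(-.066,.067,.006):
            t=s[abs(s[:,1]-y)<.003]; row.append(round(1000*np.median(t[:,2])) if len(t) else None)
        print(round(x0,3),row)
    dd=J[(J[:,0]>-.25)&(J[:,0]<-.03)&(J[:,2]>.015)&(J[:,2]<.03)&(abs(J[:,1])<.06)]
    for sgn in(1,-1):
        w=dd[dd[:,1]*sgn>0]; print('wall',sgn,len(w),np.polyfit(w[:,0],w[:,1],1).round(4),np.percentile(w[:,1],[2,50,98]).round(4))
E
```

```text
scene covertop z [0.0783 0.0807 0.0849]
 cover x [-0.0003  0.1588] y [-0.0403  0.0409]
-0.26 [10, 12, 10, 10, 9, 10, 19, 20, 9, 9, 10, 10, 10, 10, 10, 14, 21, 21, 10, 9, 9, 12, 12]
-0.21 [11, 10, 10, 10, 10, 12, 20, 20, 11, 10, 10, 10, 9, 10, 11, 14, 19, 20, 10, 11, 10, 10, 11]
-0.16 [11, 10, 10, 11, 11, 16, 20, 20, 10, 10, 11, 11, 11, 11, 11, 15, 20, 19, 10, 10, 10, 10, 10]
-0.11 [11, 11, 10, 9, 10, 13, 21, 20, 10, 10, 10, 10, 10, 10, 10, 15, 20, 20, 11, 10, 11, 12, 12]
-0.06 [10, 10, 9, 10, 10, 16, 21, 20, 10, 11, 9, 9, 10, 10, 10, 16, 20, 20, 10, 10, 10, 10, 10]
-0.01 [11, 10, 10, 10, 12, 17, 79, 81, 78, 80, 81, 80, 80, 80, 80, 79, 80, 80, 81, None, None, None, 11]
wall 1 327 [-0.0064  0.0302] [0.0234 0.0306 0.0512]
wall -1 316 [-0.0062 -0.0306] [-0.0367 -0.0297 -0.0219]
top covertop z [0.0768 0.0801 0.0845]
 cover x [-0.0003  0.1593] y [-0.0413  0.0399]
-0.26 [9, 11, 9, 9, 9, 11, 19, 17, 9, 9, 8, 8, 8, 9, 7, 15, 18, 17, 8, 9, 10, 10, 8]
-0.21 [10, 10, 10, 10, 10, 18, 20, 20, 10, 9, 10, 10, 10, 10, 9, 18, 20, 19, 9, 9, 10, 9, 10]
-0.16 [10, 10, 10, 9, 9, 19, 20, 20, 10, 10, 11, 11, 9, 9, 9, 18, 20, 19, 10, 10, 9, 9, 9]
-0.11 [11, 11, 10, 10, 10, 18, 20, 18, 9, 10, 10, 10, 10, 10, 11, 19, 19, 20, 10, 10, 9, 11, 10]
-0.06 [10, 10, 9, 10, 10, 19, 20, 20, 10, 10, 9, 9, 10, 10, 10, 18, 18, 19, 10, 9, 11, 11, 11]
-0.01 [9, 10, 10, 9, 12, 20, 21, 20, 11, 10, 11, 11, 10, 12, 11, 19, 21, 29, 10, 10, 10, 10, 10]
wall 1 372 [-0.0003  0.0299] [0.0224 0.0296 0.0469]
wall -1 363 [-0.0013 -0.0309] [-0.0376 -0.0305 -0.0233]
```

Call:
play_rows(
  targets=[
    {"dx": -0.03, "dy": -0.037, "dz": 0, "yaw": 0, "jaw": 0},
    {"dx": -0.03, "dy": -0.037, "dz": 0, "yaw": 0, "jaw": 0},
    {"dx": -0.03, "dy": -0.037, "dz": 0, "yaw": 0, "jaw": 0},
    {"dx": -0.03, "dy": -0.037, "dz": 0, "yaw": 0, "jaw": 0},
    {"dx": -0.03, "dy": -0.037, "dz": 0, "yaw": 0, "jaw": 0},
  ],
  squeeze=40,
)

```text
clock: 0.65
tool_pos: [0.3166, 0.3383, 0.2355]
eef_rot: [0.206, 0.979, 0.002, -0.002]
contact_force: [1.5, -0.1, 0.1]
opening: 1.002
```

Call:
play_rows(
  targets=[
    {"dx": -0.031, "dy": -0.038, "dz": 0, "yaw": 0, "jaw": 0},
    {"dx": -0.031, "dy": -0.038, "dz": 0, "yaw": 0, "jaw": 0},
    {"dx": -0.031, "dy": -0.038, "dz": 0, "yaw": 0, "jaw": 0},
    {"dx": -0.031, "dy": -0.038, "dz": 0, "yaw": 0, "jaw": 0},
    {"dx": -0.031, "dy": -0.038, "dz": 0, "yaw": 0, "jaw": 0},
  ],
)

```text
clock: 1.15
tool_pos: [0.3818, 0.097, 0.2342]
eef_rot: [0.205, 0.979, 0.002, -0.001]
contact_force: [0.9, -0.0, 0.2]
opening: 0.996
```

Call:
play_rows(
  targets=[
    {"dx": 0, "dy": 0, "dz": 0, "yaw": -0.14, "jaw": 0},
    {"dx": 0, "dy": 0, "dz": 0, "yaw": -0.14, "jaw": 0},
    {"dx": 0, "dy": 0, "dz": 0, "yaw": -0.14, "jaw": 0},
    {"dx": 0, "dy": 0, "dz": 0, "yaw": 0, "jaw": 0},
    {"dx": 0, "dy": 0, "dz": 0, "yaw": 0, "jaw": 0},
  ],
)

```text
clock: 1.65
tool_pos: [0.3827, 0.0868, 0.2337]
eef_rot: [-0.0, 1.0, 0.0, -0.002]
contact_force: [-0.5, 0.1, 0.4]
opening: 1.001
```

```bash
cat >> h.py <<'E'
def go(p,head):
    """remaining (dx,dy,dz,yaw) in tool axes to reach world p with tool x heading head deg"""
    s=r.get_state();M=R.from_quat(s['eef_rot']).as_matrix()
    h=np.degrees(np.arctan2(M[1,0],M[0,0]));e=(head-h+180)%360-180
    print('t',round(s['clock'],2),'pos',np.round(s['tool_pos'],4),'head',round(h,2),'toolz',M[:,2].round(3),'q7',round(s['q'][6],2),'F',np.round(s['contact_force'],1),'open',round(float(s['opening']),3))
    print('  d',np.round(M.T@(np.array(p)-s['tool_pos']),4),'yaw',round(-np.radians(e),4))
E
python3 - <<'E'
from h import *
go([.433,-.0935,.2],181.5)
E
```

```text
t 1.65 pos [0.3827 0.0868 0.2337] head -179.98 toolz [-0.004  0.    -1.   ] q7 0.87 F [-0.5  0.1  0.4] open 1.001
  d [-0.0504 -0.1803  0.0335] yaw -0.0258
```

Call:
play_rows(
  targets=[
    {"dx": -0.0125, "dy": -0.045, "dz": 0.008, "yaw": -0.026, "jaw": 0},
    {"dx": -0.0125, "dy": -0.045, "dz": 0.008, "yaw": 0, "jaw": 0},
    {"dx": -0.0125, "dy": -0.045, "dz": 0.008, "yaw": 0, "jaw": 0},
    {"dx": -0.0125, "dy": -0.045, "dz": 0.008, "yaw": 0, "jaw": 0},
    {"dx": 0, "dy": 0, "dz": 0, "yaw": 0, "jaw": 0},
  ],
)

```text
clock: 2.15
tool_pos: [0.4413, -0.0936, 0.2005]
eef_rot: [-0.012, 1.0, 0.001, 0.001]
contact_force: [-0.6, -0.9, -0.0]
opening: 1.004
```

```bash
python3 - <<'E'
from h import *
from m import tubes
go([.433,-.0935,.2],181.5)
d=cam('wrist');save(d,'w1.png',k=1.5);tubes(d,'w')
E
```

```text
t 2.15 pos [ 0.4413 -0.0936  0.2005] head -178.57 toolz [ 0.002  0.002 -1.   ] q7 1.28 F [-0.6 -0.9 -0. ] open 1.004
  d [0.0083 0.0003 0.0005] yaw -0.0013
w red [376.  89.] 5159 ztop 0.0373 rect [349.   43.8] [164.7  24.2] 8.8 med [0.3399 0.0415]
    [[266.0, 43.0], [270.0, 19.0], [432.0, 44.0], [429.0, 68.0]]
w red [253. 173.] 4448 ztop 0.0497 rect [447.5 -93.2] [191.9  29.9] 1.6 med [ 0.4361 -0.0931]
    [[351.0, -81.0], [352.0, -111.0], [544.0, -106.0], [543.0, -76.0]]
```

View pics/w1.png

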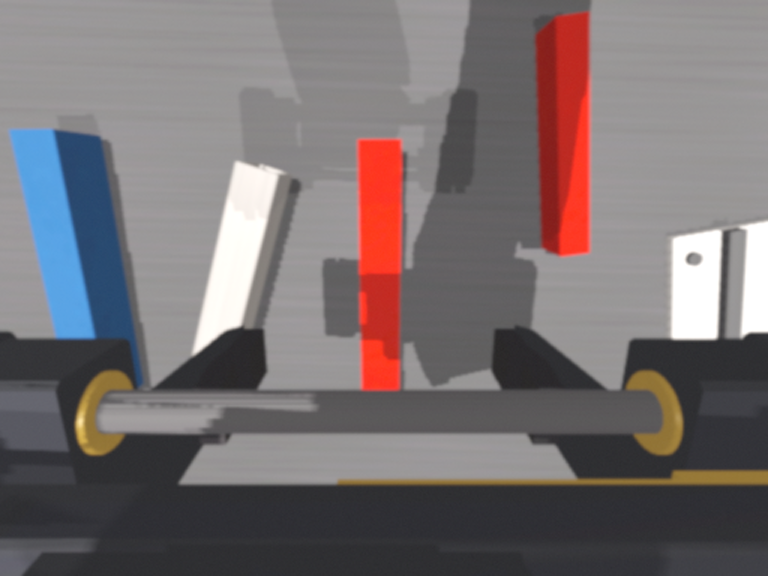

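The wrist view shows the medium red tube (380,260) centred between the fingers, and three views agree on its place: y -0.093, top 0.050, heading 1.6°. I descend now.

Call:
play_rows(
  targets=[
    {"dx": 0.004, "dy": 0, "dz": 0.045, "yaw": 0, "jaw": 0},
    {"dx": 0.004, "dy": 0, "dz": 0.045, "yaw": 0, "jaw": 0},
    {"dx": 0, "dy": 0, "dz": 0.045, "yaw": 0, "jaw": 0},
    {"dx": 0, "dy": 0, "dz": 0.025, "yaw": 0, "jaw": 0},
    {"dx": 0, "dy": 0, "dz": 0.01, "yaw": 0, "jaw": 0},
  ],
)

```text
clock: 2.7
tool_pos: [0.4396, -0.084, 0.0347]
eef_rot: [-0.013, 1.0, 0.002, 0.003]
contact_force: [-0.6, 0.1, 0.5]
opening: 0.999
```

```bash
python3 - <<'E'
from h import *
go([.433,-.0935,.018],181.5)
E
```

```text
t 2.7 pos [ 0.4396 -0.084   0.0347] head -178.48 toolz [ 0.006  0.005 -1.   ] q7 0.69 F [-0.6  0.1  0.5] open 0.999
  d [ 0.0069 -0.0094  0.0166] yaw 0.0004
```

Call:
play_rows(
  targets=[
    {"dx": 0.006, "dy": -0.009, "dz": 0, "yaw": 0, "jaw": 0},
    {"dx": 0, "dy": 0, "dz": 0.008, "yaw": 0, "jaw": 0},
    {"dx": 0, "dy": 0, "dz": 0.008, "yaw": 0, "jaw": 0},
    {"dx": 0, "dy": 0, "dz": 0, "yaw": 0, "jaw": 0},
    {"dx": 0, "dy": 0, "dz": 0, "yaw": 0, "jaw": 0},
  ],
)

```text
clock: 3.2
tool_pos: [0.4357, -0.0845, 0.0265]
eef_rot: [-0.016, 1.0, 0.003, 0.003]
contact_force: [0.6, -0.3, 0.3]
opening: 0.999
```

```bash
python3 - <<'E'
from h import *
go([.433,-.0935,.018],181.5)
E
```

```text
t 3.2 pos [ 0.4357 -0.0845  0.0265] head -178.13 toolz [ 0.005  0.006 -1.   ] q7 0.05 F [ 0.6 -0.3  0.3] open 0.999
  d [ 0.0031 -0.009   0.0084] yaw 0.0064
```

```bash
python3 - <<'E'
from h import *
s=r.get_state();print(s['q'].round(3),s['qd'].round(3),s['tool_pos'])
E
```

```text
[ 0.135  0.897 -0.069  2.244  1.642  0.047  0.054] [-0.02  -0.002 -0.012  0.001 -0.01   0.005 -0.005] [ 0.43572532 -0.08446909  0.02646108]
```

Call:
play_rows(
  targets=[
    {"dx": 0.001, "dy": -0.005, "dz": 0.003, "yaw": 0, "jaw": 0},
    {"dx": 0.001, "dy": -0.005, "dz": 0.003, "yaw": 0, "jaw": 0},
    {"dx": 0, "dy": 0, "dz": 0, "yaw": 0, "jaw": 0},
    {"dx": 0, "dy": 0, "dz": 0, "yaw": 0, "jaw": 0},
    {"dx": 0, "dy": 0, "dz": 0, "yaw": 0, "jaw": 0},
  ],
)

```text
clock: 3.7
tool_pos: [0.4347, -0.0918, 0.0215]
eef_rot: [-0.016, 1.0, 0.004, 0.003]
contact_force: [0.4, 0.6, -0.3]
opening: 1.0
```

```bash
python3 - <<'E'
from h import *
s=r.get_state();print(s['q'].round(3),s['qd'].round(3))
go([.433,-.0935,.018],181.5)
E
```

```text
[ 0.191  0.909 -0.129  2.241  1.674  0.094  0.041] [-0.007 -0.004  0.    -0.001 -0.01  -0.007  0.004]
t 3.7 pos [ 0.4347 -0.0918  0.0215] head -178.12 toolz [ 0.007  0.008 -1.   ] q7 0.04 F [ 0.4  0.6 -0.3] open 1.0
  d [ 0.0018 -0.0017  0.0035] yaw 0.0067
```

The wrist is near its singularity here (q6≈0.05), so I grip slightly further out, nearer the tube's centre.

Call:
play_rows(
  targets=[
    {"dx": -0.006, "dy": -0.001, "dz": 0.001, "yaw": 0.004, "jaw": 0},
    {"dx": -0.006, "dy": -0.001, "dz": 0.001, "yaw": 0.004, "jaw": 0},
    {"dx": 0, "dy": 0, "dz": 0.001, "yaw": 0, "jaw": 0},
    {"dx": 0, "dy": 0, "dz": 0, "yaw": 0, "jaw": 0},
    {"dx": 0, "dy": 0, "dz": 0, "yaw": 0, "jaw": 0},
  ],
)

```text
clock: 4.2
tool_pos: [0.4465, -0.0923, 0.0193]
eef_rot: [-0.013, 1.0, 0.004, 0.004]
contact_force: [0.0, -0.2, 0.5]
opening: 0.999
```

```bash
python3 - <<'E'
from h import *
s=r.get_state();print(s['q'].round(3))
go([.447,-.093,.018],181.5)
E
```

```text
[ 0.16   0.914 -0.082  2.21   1.347  0.058  0.36 ]
t 4.2 pos [ 0.4465 -0.0923  0.0193] head -178.54 toolz [ 0.008  0.008 -1.   ] q7 0.36 F [ 0.  -0.2  0.5] open 0.999
  d [-0.0004 -0.0007  0.0013] yaw -0.0007
```

Call:
play_rows(
  targets=[
    {"dx": 0, "dy": 0, "dz": 0, "yaw": 0, "jaw": 1},
    {"dx": 0, "dy": 0, "dz": 0, "yaw": 0, "jaw": 1},
    {"dx": 0, "dy": 0, "dz": 0, "yaw": 0, "jaw": 1},
    {"dx": 0, "dy": 0, "dz": 0, "yaw": 0, "jaw": 1},
    {"dx": 0, "dy": 0, "dz": 0, "yaw": 0, "jaw": 1},
  ],
  squeeze=50,
)

```text
clock: 4.7
tool_pos: [0.4462, -0.0922, 0.0194]
eef_rot: [-0.013, 1.0, 0.004, 0.004]
contact_force: [0.8, 0.5, 0.1]
opening: 0.571
```

Call:
play_rows(
  targets=[
    {"dx": 0, "dy": 0, "dz": 0, "yaw": 0, "jaw": 1},
    {"dx": -0.004, "dy": 0, "dz": -0.01, "yaw": 0, "jaw": 1},
    {"dx": -0.005, "dy": 0, "dz": -0.02, "yaw": 0, "jaw": 1},
    {"dx": -0.01, "dy": 0, "dz": -0.025, "yaw": 0, "jaw": 1},
    {"dx": -0.01, "dy": 0, "dz": -0.025, "yaw": 0, "jaw": 1},
  ],
)

```text
clock: 5.2
tool_pos: [0.469, -0.0933, 0.098]
eef_rot: [-0.014, 1.0, 0.002, -0.005]
contact_force: [1.9, -0.9, -6.2]
opening: 0.334
```

```bash
python3 - <<'E'
from h import *
s=r.get_state();print(s['q'].round(3))
go([.447,-.093,.018],181.5)
E
```

```text
[ 0.44   0.806 -0.555  2.096  0.896  0.504  0.799]
t 5.2 pos [ 0.469  -0.0933  0.098 ] head -178.39 toolz [-0.01   0.004 -1.   ] q7 0.8 F [ 1.9 -0.9 -6.2] open 0.334
  d [0.0212 0.0006 0.0802] yaw 0.0019
```

```bash
python3 - <<'E'
from h import *
d=cam('scene');save(d,'s2.png',(130,80,390,270),3)
P=cloud(d);hsv=cv2.cvtColor(d['frame'],cv2.COLOR_RGB2HSV)
red=((hsv[...,0]<8)|(hsv[...,0]>172))&(hsv[...,1]>150)&(d['z_map']>0)
for nm in('scene','wrist'):
    if nm=='wrist':
        go([.447,-.093,.018],181.5);d=cam('wrist');P=cloud(d);hsv=cv2.cvtColor(d['frame'],cv2.COLOR_RGB2HSV);red=((hsv[...,0]<8)|(hsv[...,0]>172))&(hsv[...,1]>150)&(d['z_map']>0);save(d,'w2.png')
    q=P[red];q=q[(abs(q[:,1]+.093)<.04)&(q[:,0]>.3)&(q[:,0]<.65)]
    print(nm,len(q),'x',np.percentile(q[:,0],[0,1,50,99,100]).round(3),'z',np.percentile(q[:,2],[0,1,50,99,100]).round(3))
    for x0 in np.arange(.34,.62,.02):
        t=q[abs(q[:,0]-x0)<.01]
        if len(t)>4: print(round(x0,2),'ztop',np.percentile(t[:,2],[2,50,95]).round(4),'y',np.percentile(t[:,1],[2,98]).round(4))
E
```

```text
scene 606 x [0.418 0.426 0.536 0.589 0.59 ] z [-0.004  0.001  0.107  0.113  0.144]
0.42 ztop [0.0178 0.1088 0.1102] y [-0.1059 -0.0875]
0.44 ztop [0.1083 0.1098 0.1129] y [-0.1048 -0.0881]
0.46 ztop [0.0574 0.1094 0.1119] y [-0.1072 -0.0778]
0.48 ztop [0.0585 0.1086 0.1206] y [-0.1071 -0.0765]
0.5 ztop [0.0754 0.108  0.1101] y [-0.1052 -0.077 ]
0.52 ztop [0.0305 0.1076 0.1112] y [-0.1051 -0.0763]
0.54 ztop [0.0285 0.107  0.1099] y [-0.1043 -0.0759]
0.56 ztop [0.0013 0.1064 0.1091] y [-0.1039 -0.0752]
0.58 ztop [0.0578 0.0888 0.1091] y [-0.1039 -0.0748]
t 5.25 pos [ 0.4729 -0.0932  0.1011] head -178.43 toolz [-0.002  0.004 -1.   ] q7 0.8 F [ 2.1 -0.6 -2.5] open 0.331
  d [0.0258 0.0005 0.0831] yaw 0.0012
wrist 14604 x [0.373 0.374 0.426 0.519 0.522] z [0.103 0.111 0.112 0.114 0.117]
0.38 ztop [0.1108 0.1123 0.1134] y [-0.1099 -0.0817]
0.4 ztop [0.1108 0.1122 0.1133] y [-0.1094 -0.0812]
0.42 ztop [0.111  0.1122 0.1132] y [-0.1093 -0.0807]
0.44 ztop [0.1109 0.1122 0.1132] y [-0.1084 -0.0803]
0.46 ztop [0.1108 0.1121 0.1131] y [-0.1082 -0.0794]
0.48 ztop [0.1108 0.112  0.1131] y [-0.1078 -0.079 ]
0.5 ztop [0.1108 0.112  0.1129] y [-0.1063 -0.0781]
0.52 ztop [0.1108 0.1119 0.1128] y [-0.1061 -0.0782]
```

View pics/s2.png

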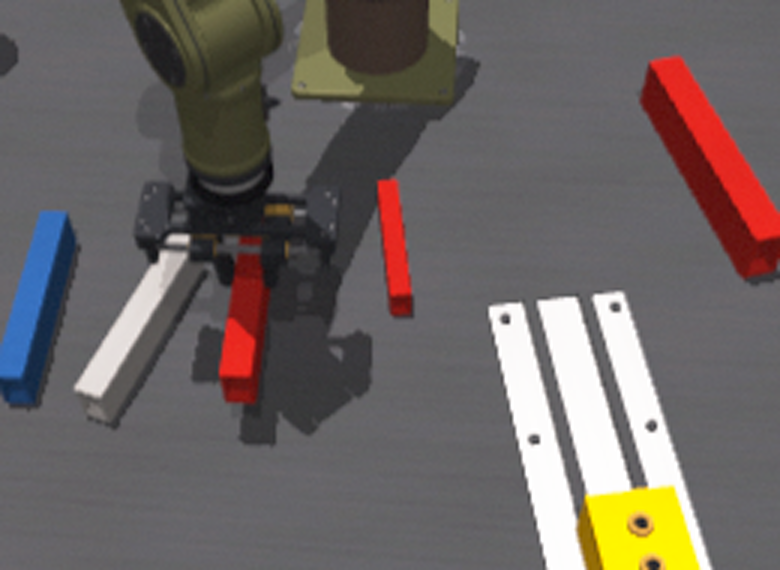

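The scene crop shows the red tube hanging level in the gripper (245,320). The wrist depth puts its top 11 mm above the TCP, so the fingers finished closing during the lift and the hold is shallow. I carry it gently, set it down in the channel, then regrip lower.

Call:
play_rows(
  targets=[
    {"dx": -0.004, "dy": 0.01, "dz": -0.004, "yaw": 0, "jaw": 1},
    {"dx": -0.006, "dy": 0.02, "dz": -0.004, "yaw": 0, "jaw": 1},
    {"dx": -0.006, "dy": 0.03, "dz": -0.004, "yaw": 0, "jaw": 1},
    {"dx": -0.006, "dy": 0.03, "dz": -0.004, "yaw": 0, "jaw": 1},
    {"dx": -0.006, "dy": 0.03, "dz": 0, "yaw": 0, "jaw": 1},
  ],
  squeeze=60,
)

```text
clock: 5.8
tool_pos: [0.4908, 0.025, 0.1084]
eef_rot: [-0.008, 1.0, -0.002, -0.008]
contact_force: [0.3, 0.0, -5.3]
opening: 0.329
```

Call:
play_rows(
  targets=[
    {"dx": -0.005, "dy": 0.03, "dz": 0, "yaw": 0, "jaw": 1},
    {"dx": -0.005, "dy": 0.03, "dz": 0, "yaw": 0, "jaw": 1},
    {"dx": -0.005, "dy": 0.03, "dz": 0, "yaw": 0, "jaw": 1},
    {"dx": -0.005, "dy": 0.03, "dz": 0, "yaw": 0, "jaw": 1},
    {"dx": -0.005, "dy": 0.03, "dz": 0, "yaw": 0, "jaw": 1},
  ],
)

```text
clock: 6.3
tool_pos: [0.5053, 0.183, 0.098]
eef_rot: [-0.012, 1.0, -0.007, -0.015]
contact_force: [0.7, -0.3, -6.0]
opening: 0.334
```

```bash
python3 - <<'E'
from h import *
go([.5347,.2496,.11],191.3)
E
```

```text
t 6.3 pos [0.5053 0.183  0.098 ] head -178.68 toolz [-0.03  -0.014 -0.999] q7 0.44 F [ 0.7 -0.3 -6. ] open 0.334
  d [-0.0305  0.0658 -0.0138] yaw -0.1741
```

Call:
play_rows(
  targets=[
    {"dx": -0.007, "dy": 0.015, "dz": -0.003, "yaw": -0.06, "jaw": 1},
    {"dx": -0.007, "dy": 0.015, "dz": -0.003, "yaw": -0.06, "jaw": 1},
    {"dx": -0.007, "dy": 0.012, "dz": -0.003, "yaw": -0.05, "jaw": 1},
    {"dx": -0.004, "dy": 0.008, "dz": -0.003, "yaw": 0, "jaw": 1},
    {"dx": 0, "dy": 0, "dz": 0, "yaw": 0, "jaw": 1},
  ],
)

```text
clock: 6.8
tool_pos: [0.5167, 0.2461, 0.0997]
eef_rot: [-0.107, 0.994, -0.007, -0.021]
contact_force: [-0.1, -0.3, -5.1]
opening: 0.333
```

```bash
python3 - <<'E'
from h import *
go([.5347,.2496,.11],191.3)
E
```

```text
t 6.8 pos [0.5167 0.2461 0.0997] head -167.72 toolz [-0.041 -0.019 -0.999] q7 0.58 F [-0.1 -0.3 -5.1] open 0.333
  d [-0.0178 -0.0005 -0.0111] yaw 0.0171
```

Call:
play_rows(
  targets=[
    {"dx": -0.004, "dy": 0, "dz": 0.008, "yaw": 0.017, "jaw": 1},
    {"dx": -0.004, "dy": 0, "dz": 0.008, "yaw": 0, "jaw": 1},
    {"dx": 0, "dy": 0, "dz": 0.006, "yaw": 0, "jaw": 1},
    {"dx": 0, "dy": 0, "dz": 0.004, "yaw": 0, "jaw": 1},
    {"dx": 0, "dy": 0, "dz": 0, "yaw": 0, "jaw": 1},
  ],
)

```text
clock: 7.3
tool_pos: [0.5221, 0.2421, 0.0679]
eef_rot: [-0.096, 0.995, -0.011, -0.024]
contact_force: [-0.1, -0.2, -4.7]
opening: 0.334
```

```bash
python3 - <<'E'
from h import *
go([.5347,.2496,.11],191.3)
o=np.array([.672,.2767]);a=np.radians(11.3);u=np.array([np.cos(a),np.sin(a)]);n=np.array([-u[1],u[0]])
for nm in('scene','top','wrist'):
    d=cam(nm);P=cloud(d);hsv=cv2.cvtColor(d['frame'],cv2.COLOR_RGB2HSV);red=((hsv[...,0]<8)|(hsv[...,0]>172))&(hsv[...,1]>150)&(d['z_map']>0)
    q=P[red];J=np.c_[(q[:,:2]-o)@u,(q[:,:2]-o)@n,q[:,2]];J=J[(abs(J[:,1])<.06)&(J[:,0]>-.35)&(J[:,0]<.05)]
    print(nm,len(J))
    for x0 in np.arange(-.28,.02,.03):
        t=J[abs(J[:,0]-x0)<.015]
        if len(t)>4: print(round(x0,2),'z',np.percentile(t[:,2],[2,50,95]).round(4),'y',np.percentile(t[:,1],[2,98]).round(4),'x',t[:,0].min().round(4),t[:,0].max().round(4))
    if nm!='top':save(d,nm+'3.png',k=1.5)
E
```

```text
t 7.3 pos [0.5221 0.2421 0.0679] head -169.03 toolz [-0.045 -0.027 -0.999] q7 0.54 F [-0.1 -0.2 -4.7] open 0.334
  d [-0.0117  0.0042 -0.0428] yaw -0.0058
scene 650
-0.25 z [0.08   0.0833 0.0857] y [-0.0186 -0.0147] x -0.25 -0.2451
-0.19 z [0.0786 0.0803 0.0819] y [-0.0014  0.0104] x -0.1836 -0.1794
-0.16 z [0.0421 0.0783 0.1752] y [-0.0427  0.01  ] x -0.1722 -0.145
-0.13 z [0.0389 0.077  0.1029] y [-0.0205  0.0103] x -0.1449 -0.1151
-0.1 z [0.0395 0.075  0.0785] y [-0.0205  0.0095] x -0.1149 -0.085
-0.07 z [0.0313 0.0738 0.077 ] y [-0.0205  0.0138] x -0.0848 -0.0551
-0.04 z [0.0237 0.0681 0.075 ] y [-0.0206  0.009 ] x -0.055 -0.0319
top 446
-0.25 z [0.0345 0.0822 0.0865] y [-0.0205  0.0099] x -0.2528 -0.235
-0.22 z [0.0441 0.0824 0.0856] y [-0.0206  0.0146] x -0.2349 -0.2057
-0.19 z [0.0172 0.081  0.0847] y [-0.0207  0.0225] x -0.205 -0.1755
-0.16 z [0.012  0.0788 0.0829] y [-0.021   0.0227] x -0.175 -0.1466
wrist 14709
-0.28 z [-0.0016 -0.0005  0.001 ] y [-0.0277  0.0161] x -0.279 -0.2779
-0.25 z [0.083  0.0844 0.0857] y [-0.018   0.0103] x -0.2531 -0.235
-0.22 z [0.0815 0.0832 0.0845] y [-0.018   0.0104] x -0.235 -0.205
-0.19 z [0.0799 0.0815 0.0828] y [-0.0181  0.0102] x -0.205 -0.175
-0.16 z [0.0782 0.0799 0.0812] y [-0.0184  0.0104] x -0.175 -0.145
-0.13 z [0.0765 0.0778 0.0793] y [-0.0184  0.0096] x -0.1449 -0.115
-0.1 z [0.0759 0.077  0.0781] y [-0.0185  0.0092] x -0.115 -0.1032
```

View pics/scene3.png

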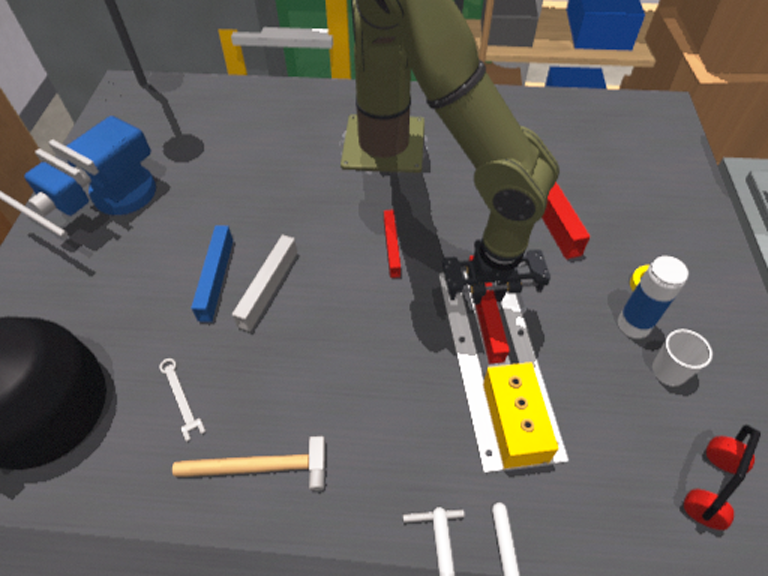

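View pics/wrist3.png

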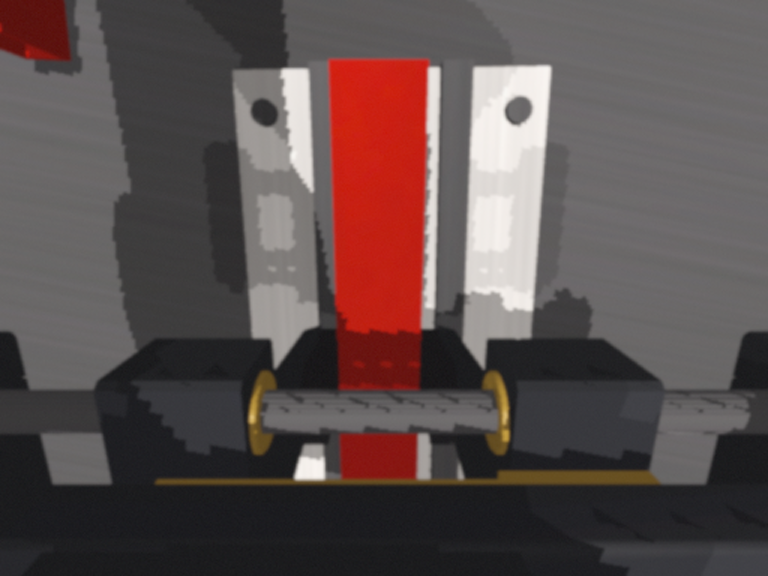

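Scene view: the tube (490,315) is over the channel, short of the cover. It is about 4.5 mm off centre, with the nose slightly down. I centre it, then lower until it touches.

Call:
play_rows(
  targets=[
    {"dx": 0, "dy": 0.005, "dz": -0.001, "yaw": -0.005, "jaw": 1},
    {"dx": 0, "dy": 0.001, "dz": 0, "yaw": 0, "jaw": 1},
    {"dx": 0, "dy": 0, "dz": 0.003, "yaw": 0, "jaw": 1},
    {"dx": 0, "dy": 0, "dz": 0.003, "yaw": 0, "jaw": 1},
    {"dx": 0, "dy": 0, "dz": 0, "yaw": 0, "jaw": 1},
  ],
)

```text
clock: 7.95
tool_pos: [0.5216, 0.2503, 0.0649]
eef_rot: [-0.099, 0.995, -0.01, -0.022]
contact_force: [-0.3, -0.3, -6.3]
opening: 0.337
```

```bash
cat > jc.py <<'E'
from h import *
o=np.array([.672,.2767]);a=np.radians(11.3);u=np.array([np.cos(a),np.sin(a)]);n=np.array([-u[1],u[0]])
def J2(p): p=np.atleast_2d(p); return np.c_[(p[:,:2]-o)@u,(p[:,:2]-o)@n,p[:,2]]
def jc(names=('wrist',),f=None):
    s=r.get_state();go(np.r_[o-.14*u,.03],191.3);print('TCP jig',J2(s['tool_pos']).round(4),'Fjig',np.round([s['contact_force'][:2]@u,s['contact_force'][:2]@n,s['contact_force'][2]],1))
    for nm in names:
        d=cam(nm);P=cloud(d);hsv=cv2.cvtColor(d['frame'],cv2.COLOR_RGB2HSV);red=((hsv[...,0]<8)|(hsv[...,0]>172))&(hsv[...,1]>150)&(d['z_map']>0)
        J=J2(P[red]);J=J[(abs(J[:,1])<.04)&(J[:,0]>-.272)&(J[:,0]<.05)&(J[:,2]>.03)]
        for x0 in np.arange(-.27,.02,.04):
            t=J[abs(J[:,0]-x0)<.02]
            if len(t)>20: print(nm,round(x0,2),'z',np.percentile(t[:,2],[2,50,95]).round(4),'y',np.percentile(t[:,1],[2,98]).round(4),'x',np.percentile(t[:,0],[.5,99.5]).round(4))
        if f: save(d,f+nm+'.png',k=1.5)
E
python3 -c "
from jc import *;jc()"
```

```text
t 7.95 pos [0.5216 0.2503 0.0649] head -168.67 toolz [-0.041 -0.023 -0.999] q7 0.54 F [-0.3 -0.3 -6.3] open 0.337
  d [-0.0142 -0.0031  0.0343] yaw 0.0005
TCP jig [[-0.1526  0.0036  0.0649]] Fjig [-0.4 -0.2 -6.3]
wrist -0.27 z [0.0793 0.0808 0.0818] y [-0.0104  0.0178] x [-0.2521 -0.25  ]
wrist -0.23 z [0.078  0.0798 0.0813] y [-0.0103  0.018 ] x [-0.2498 -0.21  ]
wrist -0.19 z [0.076  0.0777 0.0791] y [-0.0102  0.0181] x [-0.2096 -0.1702]
wrist -0.15 z [0.0744 0.0759 0.0772] y [-0.0107  0.0183] x [-0.1698 -0.1425]
wrist -0.11 z [0.0724 0.0737 0.0747] y [-0.0099  0.0181] x [-0.1239 -0.1032]
```

Call:
play_rows(
  targets=[
    {"dx": 0, "dy": -0.003, "dz": 0.003, "yaw": 0, "jaw": 1},
    {"dx": 0, "dy": 0, "dz": 0.004, "yaw": 0, "jaw": 1},
    {"dx": 0, "dy": 0, "dz": 0.003, "yaw": 0, "jaw": 1},
    {"dx": 0, "dy": 0, "dz": 0.002, "yaw": 0, "jaw": 1},
    {"dx": 0, "dy": 0, "dz": 0, "yaw": 0, "jaw": 1},
  ],
)

```text
clock: 8.5
tool_pos: [0.5216, 0.2467, 0.0522]
eef_rot: [-0.099, 0.995, -0.01, -0.022]
contact_force: [-0.4, 0.2, -1.6]
opening: 0.336
```

```bash
python3 -c "
from jc import *;jc()"
```

```text
t 8.5 pos [0.5216 0.2467 0.0522] head -168.68 toolz [-0.041 -0.023 -0.999] q7 0.52 F [-0.4  0.2 -1.6] open 0.336
  d [-0.0143  0.0002  0.0216] yaw 0.0003
TCP jig [[-1.533e-01  1.000e-04  5.220e-02]] Fjig [-0.4  0.3 -1.6]
wrist -0.27 z [0.0644 0.0658 0.0669] y [-0.0142  0.0137] x [-0.2526 -0.25  ]
wrist -0.23 z [0.0637 0.0652 0.0665] y [-0.0143  0.0141] x [-0.2498 -0.2102]
wrist -0.19 z [0.0628 0.0642 0.0653] y [-0.0141  0.0141] x [-0.2097 -0.1702]
wrist -0.15 z [0.0619 0.0632 0.0643] y [-0.0143  0.0146] x [-0.1699 -0.1433]
wrist -0.11 z [0.0609 0.0621 0.063 ] y [-0.0136  0.0138] x [-0.1251 -0.1049]
```

Call:
play_rows(
  targets=[
    {"dx": 0, "dy": 0, "dz": 0.001, "yaw": 0, "jaw": 0.3},
    {"dx": 0, "dy": 0, "dz": 0, "yaw": 0, "jaw": 0.3},
    {"dx": 0, "dy": 0, "dz": 0, "yaw": 0, "jaw": 0.3},
    {"dx": 0, "dy": 0, "dz": 0, "yaw": 0, "jaw": 0.3},
    {"dx": 0, "dy": 0, "dz": 0, "yaw": 0, "jaw": 0.3},
  ],
)

```text
clock: 9.05
tool_pos: [0.5239, 0.2489, 0.0537]
eef_rot: [-0.099, 0.995, -0.008, -0.019]
contact_force: [0.1, -0.1, -0.9]
opening: 0.701
```

```bash
python3 -c "
from jc import *;jc()"
```

```text
t 9.05 pos [0.5239 0.2489 0.0537] head -168.68 toolz [-0.036 -0.019 -0.999] q7 0.52 F [ 0.1 -0.1 -0.9] open 0.701
  d [-0.0116 -0.0015  0.0233] yaw 0.0003
TCP jig [[-0.1507  0.0018  0.0537]] Fjig [ 0.1 -0.1 -0.9]
wrist -0.27 z [0.0585 0.0597 0.0608] y [-0.0143  0.0138] x [-0.2541 -0.25  ]
wrist -0.23 z [0.0584 0.0597 0.0608] y [-0.0142  0.014 ] x [-0.2498 -0.2105]
wrist -0.19 z [0.0585 0.0598 0.0607] y [-0.0144  0.014 ] x [-0.21   -0.1702]
wrist -0.15 z [0.0585 0.0598 0.0607] y [-0.0143  0.0136] x [-0.1699 -0.1384]
wrist -0.11 z [0.0586 0.0598 0.0607] y [-0.0147  0.0133] x [-0.1199 -0.0994]
```

The tube lies flat in the channel: top 0.0598, y centred, nose at jig x≈-0.033. I regrip lower and about 25 mm further back.

Call:
play_rows(
  targets=[
    {"dx": 0.009, "dy": -0.001, "dz": 0.006, "yaw": 0, "jaw": 0.3},
    {"dx": 0.009, "dy": 0, "dz": 0.006, "yaw": 0, "jaw": 0.3},
    {"dx": 0.008, "dy": 0, "dz": 0.006, "yaw": 0, "jaw": 0.3},
    {"dx": 0, "dy": 0, "dz": 0.003, "yaw": 0, "jaw": 0.3},
    {"dx": 0, "dy": 0, "dz": 0, "yaw": 0, "jaw": 0.3},
  ],
)

```text
clock: 9.6
tool_pos: [0.4984, 0.2429, 0.0337]
eef_rot: [-0.098, 0.995, -0.007, -0.018]
contact_force: [-1.1, -0.5, 0.4]
opening: 0.699
```

```bash
python3 -c "
from jc import *;jc(())"
```

```text
t 9.6 pos [0.4984 0.2429 0.0337] head -168.73 toolz [-0.034 -0.018 -0.999] q7 0.44 F [-1.1 -0.5  0.4] open 0.699
  d [-0.037  -0.0008  0.0024] yaw -0.0004
TCP jig [[-0.1768  0.0008  0.0337]] Fjig [-1.2 -0.3  0.4]
```

Call:
play_rows(
  targets=[
    {"dx": 0, "dy": -0.001, "dz": 0.001, "yaw": 0, "jaw": 1},
    {"dx": 0, "dy": 0, "dz": 0, "yaw": 0, "jaw": 1},
    {"dx": 0, "dy": 0, "dz": 0, "yaw": 0, "jaw": 1},
    {"dx": 0, "dy": 0, "dz": 0, "yaw": 0, "jaw": 1},
    {"dx": 0, "dy": 0, "dz": 0, "yaw": 0, "jaw": 1},
  ],
  squeeze=28,
)

```text
clock: 10.1
tool_pos: [0.5006, 0.2423, 0.0333]
eef_rot: [-0.097, 0.995, -0.007, -0.017]
contact_force: [-0.5, -0.0, -0.3]
opening: 0.335
```

Call:
play_rows(
  targets=[
    {"dx": 0, "dy": 0, "dz": 0, "yaw": 0, "jaw": 1},
    {"dx": -0.004, "dy": 0, "dz": 0, "yaw": 0, "jaw": 1},
    {"dx": -0.006, "dy": 0, "dz": 0, "yaw": 0, "jaw": 1},
    {"dx": -0.006, "dy": 0, "dz": 0, "yaw": 0, "jaw": 1},
    {"dx": -0.006, "dy": 0, "dz": 0, "yaw": 0, "jaw": 1},
  ],
)

```text
clock: 10.6
tool_pos: [0.5042, 0.2431, 0.0332]
eef_rot: [-0.101, 0.994, -0.012, -0.032]
contact_force: [-11.0, -2.6, 10.4]
opening: 0.34
```

```bash
python3 -c "
from jc import *;jc(('wrist',))"
```

```text
t 10.6 pos [0.5042 0.2431 0.0332] head -168.44 toolz [-0.06  -0.03  -0.998] q7 0.49 F [-11.   -2.6  10.4] open 0.34
  d [-0.0313 -0.0001  0.0012] yaw 0.0046
TCP jig [[-0.1711 -0.      0.0332]] Fjig [-11.3  -0.4  10.4]
wrist -0.27 z [0.0584 0.0598 0.0606] y [-0.0144  0.0136] x [-0.2504 -0.25  ]
wrist -0.23 z [0.0585 0.0599 0.0609] y [-0.0145  0.0138] x [-0.2498 -0.2103]
wrist -0.19 z [0.0585 0.0599 0.0608] y [-0.0144  0.0144] x [-0.2099 -0.1702]
wrist -0.15 z [0.0586 0.0598 0.0607] y [-0.0136  0.0143] x [-0.1699 -0.1361]
```

Call:
play_rows(
  targets=[
    {"dx": 0, "dy": 0, "dz": -0.002, "yaw": 0, "jaw": 1},
    {"dx": 0, "dy": 0, "dz": -0.001, "yaw": 0, "jaw": 1},
    {"dx": -0.005, "dy": 0, "dz": -0.001, "yaw": 0, "jaw": 1},
    {"dx": -0.005, "dy": 0, "dz": -0.001, "yaw": 0, "jaw": 1},
    {"dx": -0.005, "dy": 0, "dz": -0.001, "yaw": 0, "jaw": 1},
  ],
)

```text
clock: 11.15
tool_pos: [0.519, 0.2447, 0.0363]
eef_rot: [-0.101, 0.994, -0.013, -0.034]
contact_force: [0.4, 0.3, -5.4]
opening: 0.333
```

```bash
python3 -c "
from jc import *;jc(('wrist',))"
```

```text
t 11.15 pos [0.519  0.2447 0.0363] head -168.42 toolz [-0.065 -0.033 -0.997] q7 0.54 F [ 0.4  0.3 -5.4] open 0.333
  d [-0.0167  0.0014  0.0051] yaw 0.0048
TCP jig [[-0.1563 -0.0014  0.0363]] Fjig [ 0.4  0.2 -5.4]
wrist -0.23 z [0.0627 0.064  0.0651] y [-0.0158  0.0125] x [-0.235  -0.2102]
wrist -0.19 z [0.0622 0.0635 0.0646] y [-0.0156  0.0128] x [-0.2098 -0.1703]
wrist -0.15 z [0.0595 0.0628 0.0639] y [-0.0157  0.0136] x [-0.1699 -0.1302]
wrist -0.11 z [0.0611 0.0623 0.0632] y [-0.0153  0.0129] x [-0.1299 -0.1206]
```

Call:
play_rows(
  targets=[
    {"dx": -0.005, "dy": 0.001, "dz": -0.0003, "yaw": 0.005, "jaw": 1},
    {"dx": -0.006, "dy": 0, "dz": -0.0003, "yaw": 0, "jaw": 1},
    {"dx": -0.006, "dy": 0, "dz": -0.0003, "yaw": 0, "jaw": 1},
    {"dx": -0.006, "dy": 0, "dz": -0.0003, "yaw": 0, "jaw": 1},
    {"dx": -0.004, "dy": 0, "dz": -0.0003, "yaw": 0, "jaw": 1},
  ],
)

```text
clock: 11.7
tool_pos: [0.5492, 0.2515, 0.0356]
eef_rot: [-0.098, 0.995, -0.013, -0.033]
contact_force: [-0.1, 0.9, -5.5]
opening: 0.336
```

```bash
python3 -c "
from jc import *;jc(('wrist',))"
```

```text
t 11.7 pos [0.5492 0.2515 0.0356] head -168.83 toolz [-0.063 -0.033 -0.997] q7 0.6 F [-0.1  0.9 -5.5] open 0.336
  d [0.0142 0.0008 0.0065] yaw -0.0022
TCP jig [[-0.1254 -0.0007  0.0356]] Fjig [ 0.1  0.9 -5.5]
wrist -0.19 z [0.0617 0.0631 0.0641] y [-0.0147  0.0137] x [-0.2042 -0.1704]
wrist -0.15 z [0.0611 0.0625 0.0635] y [-0.0149  0.014 ] x [-0.1699 -0.1303]
wrist -0.11 z [0.0605 0.0618 0.0628] y [-0.015   0.0137] x [-0.1299 -0.0902]
```

Call:
play_rows(
  targets=[
    {"dx": -0.003, "dy": 0, "dz": 0, "yaw": 0, "jaw": 1},
    {"dx": -0.003, "dy": 0, "dz": 0, "yaw": 0, "jaw": 1},
    {"dx": -0.003, "dy": 0, "dz": 0, "yaw": 0, "jaw": 1},
    {"dx": -0.003, "dy": 0, "dz": 0, "yaw": 0, "jaw": 1},
    {"dx": -0.003, "dy": 0, "dz": 0, "yaw": 0, "jaw": 1},
  ],
)

```text
clock: 12.25
tool_pos: [0.5643, 0.2547, 0.0347]
eef_rot: [-0.098, 0.995, -0.013, -0.034]
contact_force: [-0.8, 0.1, -2.9]
opening: 0.336
```

```bash
python3 -c "
from jc import *;jc(('wrist',))"
```

```text
t 12.25 pos [0.5643 0.2547 0.0347] head -168.78 toolz [-0.064 -0.033 -0.997] q7 0.63 F [-0.8  0.1 -2.9] open 0.336
  d [0.0297 0.0006 0.0068] yaw -0.0015
TCP jig [[-0.1099 -0.0005  0.0347]] Fjig [-0.7  0.3 -2.9]
wrist -0.19 z [0.0606 0.0619 0.063 ] y [-0.0145  0.0138] x [-0.1888 -0.1704]
wrist -0.15 z [0.0604 0.0617 0.0627] y [-0.0145  0.0139] x [-0.1699 -0.1303]
wrist -0.11 z [0.0584 0.0613 0.0623] y [-0.0148  0.0145] x [-0.1299 -0.0901]
wrist -0.07 z [0.0599 0.061  0.0618] y [-0.0145  0.0136] x [-0.0899 -0.0745]
```

Call:
play_rows(
  targets=[
    {"dx": -0.003, "dy": 0, "dz": -0.0002, "yaw": 0, "jaw": 1},
    {"dx": -0.003, "dy": 0, "dz": -0.0002, "yaw": 0, "jaw": 1},
    {"dx": -0.003, "dy": 0, "dz": -0.0002, "yaw": 0, "jaw": 1},
    {"dx": -0.003, "dy": 0, "dz": -0.0002, "yaw": 0, "jaw": 1},
    {"dx": -0.003, "dy": 0, "dz": -0.0002, "yaw": 0, "jaw": 1},
  ],
)

```text
clock: 12.8
tool_pos: [0.5804, 0.2581, 0.0348]
eef_rot: [-0.098, 0.995, -0.013, -0.034]
contact_force: [-1.6, -0.4, -4.0]
opening: 0.336
```

```bash
python3 -c "
from jc import *;jc(('wrist',))"
```

```text
t 12.8 pos [0.5804 0.2581 0.0348] head -168.76 toolz [-0.064 -0.033 -0.997] q7 0.66 F [-1.6 -0.4 -4. ] open 0.336
  d [0.0461 0.0004 0.008 ] yaw -0.0011
TCP jig [[-0.0935 -0.0003  0.0348]] Fjig [-1.6 -0.1 -4. ]
wrist -0.19 z [0.0607 0.0621 0.0632] y [-0.0141  0.0137] x [-0.1726 -0.17  ]
wrist -0.15 z [0.0606 0.0619 0.0629] y [-0.0144  0.014 ] x [-0.1699 -0.1302]
wrist -0.11 z [0.06   0.0615 0.0625] y [-0.0146  0.0144] x [-0.1298 -0.0911]
wrist -0.07 z [0.0598 0.0611 0.062 ] y [-0.0143  0.0138] x [-0.0748 -0.0581]
```

Call:
play_rows(
  targets=[
    {"dx": -0.002, "dy": 0, "dz": -0.0002, "yaw": 0, "jaw": 1},
    {"dx": -0.002, "dy": 0, "dz": -0.0002, "yaw": 0, "jaw": 1},
    {"dx": -0.002, "dy": 0, "dz": -0.0002, "yaw": 0, "jaw": 1},
    {"dx": -0.002, "dy": 0, "dz": -0.0002, "yaw": 0, "jaw": 1},
    {"dx": -0.002, "dy": 0, "dz": -0.0002, "yaw": 0, "jaw": 1},
  ],
)

```text
clock: 13.35
tool_pos: [0.5909, 0.2601, 0.0348]
eef_rot: [-0.098, 0.995, -0.013, -0.034]
contact_force: [-2.1, -1.1, -3.7]
opening: 0.335
```

```bash
python3 -c "
from jc import *;jc(())"
```

```text
t 13.35 pos [0.5909 0.2601 0.0348] head -168.77 toolz [-0.065 -0.033 -0.997] q7 0.68 F [-2.1 -1.1 -3.7] open 0.335
  d [0.0568 0.0005 0.0088] yaw -0.0013
TCP jig [[-0.0827 -0.0004  0.0348]] Fjig [-2.3 -0.6 -3.7]
```

Call:
play_rows(
  targets=[
    {"dx": -0.002, "dy": 0, "dz": -0.0002, "yaw": 0, "jaw": 1},
    {"dx": -0.002, "dy": 0, "dz": -0.0002, "yaw": 0, "jaw": 1},
    {"dx": -0.002, "dy": 0, "dz": -0.0002, "yaw": 0, "jaw": 1},
    {"dx": -0.002, "dy": 0, "dz": -0.0002, "yaw": 0, "jaw": 1},
    {"dx": -0.002, "dy": 0, "dz": -0.0002, "yaw": 0, "jaw": 1},
  ],
)

```text
clock: 13.85
tool_pos: [0.6004, 0.2619, 0.035]
eef_rot: [-0.098, 0.994, -0.014, -0.035]
contact_force: [-2.9, 0.2, -3.5]
opening: 0.339
```

```bash
python3 -c "
from jc import *;jc(('wrist',))"
```

```text
t 13.85 pos [0.6004 0.2619 0.035 ] head -168.74 toolz [-0.067 -0.034 -0.997] q7 0.71 F [-2.9  0.2 -3.5] open 0.339
  d [0.0663 0.0006 0.0098] yaw -0.0007
TCP jig [[-0.0732 -0.0005  0.035 ]] Fjig [-2.8  0.7 -3.5]
wrist -0.15 z [0.061  0.0623 0.0634] y [-0.0145  0.0138] x [-0.152  -0.1301]
wrist -0.11 z [0.0607 0.0619 0.063 ] y [-0.0146  0.0138] x [-0.1296 -0.0902]
wrist -0.07 z [0.0588 0.0615 0.0626] y [-0.0148  0.0145] x [-0.0899 -0.0502]
wrist -0.03 z [0.0599 0.0612 0.0621] y [-0.0145  0.0137] x [-0.0499 -0.0376]
```

Call:
play_rows(
  targets=[
    {"dx": -0.002, "dy": 0, "dz": -0.0002, "yaw": 0, "jaw": 1},
    {"dx": -0.002, "dy": 0, "dz": -0.0002, "yaw": 0, "jaw": 1},
    {"dx": -0.002, "dy": 0, "dz": -0.0002, "yaw": 0, "jaw": 1},
    {"dx": 0, "dy": 0, "dz": 0, "yaw": 0, "jaw": 1},
    {"dx": -0.002, "dy": 0, "dz": 0, "yaw": 0, "jaw": 1},
  ],
)

```text
clock: 14.4
tool_pos: [0.6019, 0.2621, 0.034]
eef_rot: [-0.099, 0.994, -0.016, -0.042]
contact_force: [-8.8, -2.6, -1.4]
opening: 0.341
```

```bash
python3 -c "
from jc import *;jc(('wrist',))"
```

```text
t 14.4 pos [0.6019 0.2621 0.034 ] head -168.65 toolz [-0.08  -0.04  -0.996] q7 0.72 F [-8.8 -2.6 -1.4] open 0.341
  d [0.0678 0.0008 0.0099] yaw 0.0009
TCP jig [[-0.0715 -0.0005  0.034 ]] Fjig [-9.2 -0.9 -1.4]
wrist -0.15 z [0.0595 0.0609 0.0619] y [-0.0146  0.0138] x [-0.1504 -0.1303]
wrist -0.11 z [0.0595 0.0607 0.0618] y [-0.0145  0.0139] x [-0.1299 -0.0903]
wrist -0.07 z [0.0584 0.0605 0.0616] y [-0.0148  0.0145] x [-0.0899 -0.0502]
wrist -0.03 z [0.0592 0.0604 0.0614] y [-0.0143  0.0139] x [-0.0499 -0.0363]
```

Motion has stopped, with 9 N along the channel and little floor load. I push gently once more to confirm it is solid.

Call:
play_rows(
  targets=[
    {"dx": -0.003, "dy": 0, "dz": -0.0004, "yaw": 0, "jaw": 1},
    {"dx": -0.003, "dy": 0, "dz": -0.0004, "yaw": 0, "jaw": 1},
    {"dx": -0.003, "dy": 0, "dz": -0.0002, "yaw": 0, "jaw": 1},
    {"dx": -0.003, "dy": 0, "dz": -0.0002, "yaw": 0, "jaw": 1},
    {"dx": -0.003, "dy": 0, "dz": -0.0002, "yaw": 0, "jaw": 1},
  ],
)

```text
clock: 14.95
tool_pos: [0.6018, 0.2622, 0.0336]
eef_rot: [-0.101, 0.993, -0.021, -0.058]
contact_force: [-9.8, -3.5, 3.0]
opening: 0.336
```

```bash
python3 -c "
from jc import *;jc(('wrist',))"
```

```text
t 14.95 pos [0.6018 0.2622 0.0336] head -168.46 toolz [-0.11  -0.053 -0.992] q7 0.75 F [-9.8 -3.5  3. ] open 0.336
  d [0.0674 0.0011 0.0116] yaw 0.0041
TCP jig [[-0.0717 -0.0005  0.0336]] Fjig [-10.2  -1.5   3. ]
wrist -0.15 z [0.0587 0.0601 0.0611] y [-0.0144  0.014 ] x [-0.1507 -0.1301]
wrist -0.11 z [0.0587 0.0601 0.0611] y [-0.0143  0.0141] x [-0.1297 -0.0902]
wrist -0.07 z [0.0581 0.06   0.0611] y [-0.0144  0.0148] x [-0.0899 -0.0502]
wrist -0.03 z [0.0588 0.0601 0.061 ] y [-0.0143  0.0142] x [-0.0499 -0.0364]
```

Solid: about 10 N held over 0.5 s with no movement, and the tube is flat (top 0.060 along its length), nose at jig x≈0.069. I relax, then open.

Call:
play_rows(
  targets=[
    {"dx": 0, "dy": 0, "dz": 0, "yaw": 0, "jaw": 1},
    {"dx": 0, "dy": 0, "dz": 0, "yaw": 0, "jaw": 0.4},
    {"dx": 0, "dy": 0, "dz": 0, "yaw": 0, "jaw": 0.3},
    {"dx": 0, "dy": 0, "dz": 0, "yaw": 0, "jaw": 0.3},
    {"dx": 0, "dy": 0, "dz": 0, "yaw": 0, "jaw": 0.3},
  ],
)

```text
clock: 15.5
tool_pos: [0.6071, 0.2641, 0.0364]
eef_rot: [-0.1, 0.993, -0.019, -0.052]
contact_force: [-0.4, 0.1, -0.6]
opening: 0.68
```

```bash
python3 -c "
from jc import *;jc(('wrist',))"
```

```text
t 15.5 pos [0.6071 0.2641 0.0364] head -168.58 toolz [-0.1   -0.048 -0.994] q7 0.75 F [-0.4  0.1 -0.6] open 0.68
  d [0.0728 0.0001 0.0144] yaw 0.0021
TCP jig [[-0.0661  0.0004  0.0364]] Fjig [-0.4  0.1 -0.6]
wrist -0.15 z [0.0584 0.0598 0.0608] y [-0.0156  0.0128] x [-0.1506 -0.1303]
wrist -0.11 z [0.0585 0.0598 0.0608] y [-0.0154  0.0131] x [-0.1299 -0.0903]
wrist -0.07 z [0.0586 0.0598 0.0608] y [-0.0154  0.0129] x [-0.0899 -0.0614]
wrist -0.03 z [0.0586 0.0598 0.0607] y [-0.0152  0.013 ] x [-0.0451 -0.0285]
```

Call:
play_rows(
  targets=[
    {"dx": 0.002, "dy": 0, "dz": -0.01, "yaw": 0, "jaw": 0.3},
    {"dx": 0.004, "dy": 0, "dz": -0.025, "yaw": 0, "jaw": 0.2},
    {"dx": 0.006, "dy": 0, "dz": -0.035, "yaw": 0, "jaw": 0.1},
    {"dx": 0.006, "dy": 0, "dz": -0.035, "yaw": 0, "jaw": 0},
    {"dx": 0.02, "dy": 0, "dz": -0.03, "yaw": 0, "jaw": 0},
  ],
)

```text
clock: 16.05
tool_pos: [0.5828, 0.2617, 0.1767]
eef_rot: [-0.099, 0.993, -0.02, -0.055]
contact_force: [-0.8, 0.7, 0.0]
opening: 0.995
```

Call:
play_rows(
  targets=[
    {"dx": 0.03, "dy": 0, "dz": -0.01, "yaw": 0, "jaw": 0},
    {"dx": 0.03, "dy": 0, "dz": -0.01, "yaw": 0, "jaw": 0},
    {"dx": 0, "dy": 0, "dz": 0, "yaw": 0, "jaw": 0},
    {"dx": 0, "dy": 0, "dz": 0, "yaw": 0, "jaw": 0},
    {"dx": 0, "dy": 0, "dz": 0, "yaw": 0, "jaw": 0},
  ],
)

```text
clock: 16.55
tool_pos: [0.5261, 0.254, 0.2135]
eef_rot: [-0.1, 0.994, -0.017, -0.048]
contact_force: [-0.1, 1.0, -1.0]
opening: 1.0
```

```bash
python3 -c "
from jc import *;jc(('scene','wrist'),'end_')"
```

```text
t 16.55 pos [0.5261 0.254  0.2135] head -168.56 toolz [-0.093 -0.044 -0.995] q7 0.73 F [-0.1  1.  -1. ] open 1.0
  d [-0.0258 -0.0018  0.1819] yaw 0.0025
TCP jig [[-0.1475  0.0063  0.2135]] Fjig [ 0.1  1.  -1. ]
scene -0.15 z [0.0347 0.06   0.0627] y [-0.0162  0.013 ] x [-0.1484 -0.1302]
scene -0.11 z [0.0323 0.0597 0.0625] y [-0.0164  0.0129] x [-0.1297 -0.0901]
scene -0.07 z [0.0318 0.0598 0.0635] y [-0.0165  0.013 ] x [-0.0895 -0.0504]
scene -0.03 z [0.0356 0.0597 0.063 ] y [-0.0162  0.0135] x [-0.0495 -0.0117]
wrist -0.15 z [0.0508 0.0597 0.0609] y [-0.014   0.0123] x [-0.1514 -0.1304]
wrist -0.11 z [0.0584 0.0598 0.0609] y [-0.0141  0.0126] x [-0.1296 -0.0906]
wrist -0.07 z [0.0584 0.0597 0.0608] y [-0.0142  0.0129] x [-0.0899 -0.0645]
wrist -0.03 z [0.0582 0.0598 0.0609] y [-0.0145  0.0135] x [-0.027  -0.0101]
wrist 0.01 z [0.0584 0.0598 0.0608] y [-0.0145  0.013 ] x [-0.0099  0.0061]
```

View pics/end_scene.png

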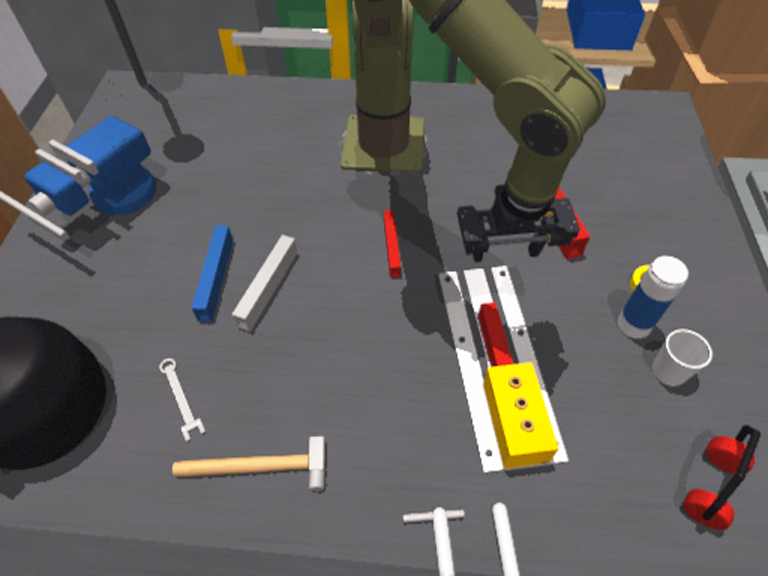

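The view shows the red tube (495,335) lying in the channel and under the cover, the gripper clear of it, and nothing else disturbed. The tail is still at jig x≈-0.151. Handing in.

```bash
python3 -c "
from plant import r
print(r.finish_job())"
```

```text
the job is handed in; nothing more can be done
None
```

The middle-sized red tube is in the jig's channel, slid under the cover until it came up solid. I handed the job in at about 16.6 s; the hand-in gives no verdict.

- **Stop:** the tube slid in small 2–3 mm steps at under 3 N, then stopped with its leading end at about jig x = 69 mm, within the 30–82 mm range. It held about 10 N along the channel for half a second with no movement. The highest push I read at the stop was about 10 N. Force is only reported at the end of each call, so peaks in between were not seen.
- **Final position:** after I opened the gripper and backed off, the tube's top was at 60 mm along its length, so it lies flat on the 10 mm floor. It is within about 2 mm of the centre line. Its trailing end read about -151 mm before and after release (wrist camera), and the gripper is clear.
- **What went wrong on the way:**
  - The first grip was shallow because the fingers were still closing as I lifted, so I laid the tube in the channel and regripped it lower.
  - The first slide pressed down, with about 11 N along the channel and 10 N downward, before the tube reached the cover. I eased it up and carried on.
  - The tool's tilt drifted to about 7° by the end.
- **Disagreements:** the cover's plate measured 80 mm high against 85 mm in the text; the raised bushings probably account for the difference. At the end the scene camera put the trailing end about 3 mm further in than the wrist camera. I could not see the plunger or the stop's slip directly.

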